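# Drop the cam and close the comb clamp

## Robot

A 6-joint arm with a two-finger parallel gripper is mounted at the origin on the work surface. World frame = base frame: x ahead of the robot, y to its left, z up, the work surface at z = 0. Lengths are in m, angles in rad, forces in N, time in s.
With the tool pointing down it reaches from about 0.35 to 0.975 m from the base axis. Payload 17.4 kg.
Tool frame: the origin (TCP) lies midway between the tips of the shut fingers; the grasp point (between the pads) lies 19 mm behind it; x points along the fingers, z is the direction in which the jaws open and shut, and the axes are right-handed (so a half turn about x gives the same grasp; the last joint's range is limited). The gripper opens to 85 mm and grips with 20 to 120 N. Pads are 22 mm wide; open, the fingers measure 114 mm over their backs; the gripper's body (76 mm by 85 mm) begins 54 mm behind the grasp point. The pads swing forward as they close: fully open they stand 13 mm farther back than shut.
Start: joints at [1.1, 0.116, 1.442, -0, 1.584, -0.038], TCP at [0.283, 0.613, 0.198] pointing down, gripper open.
Joint ranges: [-2.83, 2.83], [-0.83, 2.19], [0.07, 2.5], [-1.14, 4.28], [0.01, 3], [-2.97, 2.97]. Speed limits (rad/s): [1.89, 1.89, 2.22, 3.14, 3.14, 3.14].

## Interface

Orientations are given as a rotation vector (axis times angle).
In Python, from workcell import manip gives the robot as it stands. The module is installed in compiled form; this text tells all that it offers. Calls block until the motion is done:
- manip.goto(position, orientation): joint-space move of the TCP to a pose.
- manip.movel(position, rotation=None, v=0.15, until_force=None): straight line of the TCP; rotation=None keeps the orientation; v is the mean speed in m/s. With until_force (N) it stops when the force on the tool has changed by that much, and returns True; else False.
- manip.movej(angles): joint-space move.
- manip.gripper_to(opening): finger opening in m; the grip force is fixed at half the most; returns when the fingers have stopped.
- manip.hold(seconds).
- manip.inverse_kinematics(position, orientation): joint angles nearest the present ones, or None.
- manip.grab_frame(name): name is "scene" or "side" or "wrist"; returns (picture, depth): 420x560x3 uint8, blue, green, red; 420x560 float32, m along the optical axis (not along the pixel's ray), 0 where there is no reading.
- manip.camera_info(name): a dict with "vfov" (degrees; the focal length in pixels is half the picture's height over the tangent of half this angle, whatever the lens; pixels are square), "cx", "cy" (the principal point, pixels), "k1" (the pictures are not rectified: a ray, as slopes to the right and down, at radius r is drawn at 1 + k1 r^2 times it, then the intrinsics apply), "eye" and "orientation" of the camera in the world. Camera axes: x right, y down, z forward; pixel columns grow to the right and rows downward; lengths in m; the calibration is good to about 2 mm. A picture is of the moment at which its call begins: read the wrist's pose just before it. camera_info takes no time and is no camera call; for the wrist camera it gives the pose at the moment of the call.
A pose or a line that the arm cannot do raises manip.IKError and nothing moves.
- manip.job_done(): hands the job in, once; it reports no verdict.
Readings, each from a call of its own:
- manip.current_time_s(): time.
- manip.current_joint_positions(): joint angles.
- manip.current_dq(): joint speeds.
- manip.current_joint_torque(): joint torques, N m.
- manip.current_eef_pos(): TCP position.
- manip.current_eef_rot(): TCP orientation.
- manip.current_force(): force on the tool from outside, world axes, zero at the start.
- manip.current_wrist_torque(): the same for the moment, N m.
- manip.current_width(): finger opening in m.
Only numpy, scipy, OpenCV 4.12 (cv2) and the standard library are available. Lean on these libraries where they do the work, as an engineer would, in place of code of your own. Each camera call takes 0.05 s, during which the arm holds its last target. There are 200 camera calls.

## Task

The clamp slide of the comb fixture is locked out by its eccentric cam. Push the red cam lever round until it points straight at the green mark, which is the cam's low point, and only then push the blue tab so that the slide goes forward and seats the cherrywood comb squared up against the fence. Leave the slide back until the cam is low, leave the cam low, do not touch or lift the comb yourself, and do not disturb the other things on the bench.

Things in the scene. Friction and masses are not known exactly. Their poses are not given: they have to be found in the camera images.
- fixture: Aluminium comb fixture fixed to the bench. Origin at bench height in the middle of its work area; +x is the way the slide goes forward, +y left of that, z up. Base plate 12 mm thick, x -95 to +105, y -113 to +107 mm. On it: a steel slide in the right half (about y = -45 mm), a fence ahead of it, and the brass cam in the left half, pivot at x = +11, y = +60 mm.
- green_mark (a point): Centre of the green stripe on the base's top (12 mm above the bench), the mark of the cam's low point: 32 x 12 mm, long side along fixture x, straight ahead (+x) of the cam's pivot, 75 mm from it.
- fence_face (a point): Middle of the fence's near (-x) face, at fixture x = +78, y = -45 mm, 21 mm above the bench. The fence is a bar 120 mm long along fixture y, 14 mm thick, top 30 mm above the bench.
- cam (a joint): Cam and lever angle about the upright pivot (rad, counter-clockwise from above positive). 0: high point, lever towards fixture -x; pi/2: fixture -y; -pi/2: fixture +y; low point at +pi or -pi alike: lever towards +x, over the green stripe. Starts within +-1.9; stops only at +-3.6, so it can be turned past low. Friction 0.3 N m (about 5 N at 55 mm from the pivot); stays where left.
- cam_axis (a point): Point on the cam's pivot axis, 43 mm above the bench. The cam is a brass disc, radius 24 mm, centred 14 mm off the pivot towards the lever, top 25 mm above the bench. Its rim stands ahead of the slide's follower foot and stops the slide early unless the lever is near the low point.
- lever_end (a point): Middle of the end face of the red lever, 43 mm above the bench. The lever is a flat-sided bar, 10 mm wide, running from the pivot to this end (75 mm), from 30 to 56 mm above the bench. A finger beside it with its tip 33 to 40 mm above the bench clears everything below the whole way round.
- slide (a joint): Forward travel of the steel follower slide along fixture +x (m). 0: fully back (starts 0 to 3 mm). With the cam high it is stopped after 4 mm. With the cam at its low point and the comb in front of the jaw, the comb reaches the fence and the slide is home at 0.0295. Friction 3 N; it stays where it is left.
- slide_tab (a point): Middle of the rear (-x) face of the blue push tab, 42 mm above the bench, at the slide's rear end; it moves with the slide. Tab: 12 mm thick in x, 50 mm wide in y, 12 to 60 mm above the bench. Push it towards fixture +x. Rear face at fixture x = -75 mm when fully back. The rest of the slide (plate 60 mm wide, jaw 80 mm wide, foot reaching left to y = +90 mm) is at most 27 mm high.
- comb: Cherrywood harmonica comb, loose, lying flat on the fixture's base between the slide's jaw and the fence: 28 mm (own x) x 105 mm (own y) x 9 mm high, 30 g. Origin: centre of its underside. Starts 14 to 21 mm short of the fence and up to 0.1 rad askew; seated, its centre is at fixture x = +64 mm.
- spare_comb: Bystander: loose cherrywood comb, 28 x 105 x 9 mm, on the bench. Origin: centre of underside.
- reed_plate_a: Bystander: loose dull brass reed plate, 105 x 31 x 4 mm, on the bench. Origin: centre of underside.
- reed_plate_b: Bystander: second loose reed plate, the same size.
- green_block: Bystander: loose green anodised plate block, 40 x 70 x 25 mm. Origin: centre of underside.
- small_clamp: Bystander: small loose cast aluminium clamp with a knurled screw, jaws open, about 67 x 30 x 45 mm high. Origin: centre of underside.
- round_file: Bystander: loose steel round file with a wooden handle, about 183 mm long along its own x, 18 mm thick. Origin: at bench height, near its middle.
There are look-alikes about, which are no part of the job. Leave any grey or white look-alike of the comb alone.

How it is judged:
By the outcome, as a careful person would: the job done as asked, in the order asked, and still so for the second after the job is handed in, with the robot touching nothing.
It also fails if it takes over 48 s, if anything falls off the work surface, if the arm or the gripper's body presses on something with over 40 N, if the wrist force passes 120 N, or if a joint passes its speed limit or range.

## Working session

There is one attempt and no reset: what is moved stays moved. The work goes in short steps, each a Python script; the robot and the scene stay as the last script left them, time stands still between calls to the robot, and variables do not carry over. Pictures are saved under pics/ and viewed, about 8 in all and at most 12, crops included, and the job is handed in when it is done.

```bash
mkdir -p pics; cat > h.py <<'E'
import numpy as np, cv2
from workcell import manip
from scipy.spatial.transform import Rotation as R
def info(n):
    c=manip.camera_info(n); f=210/np.tan(np.radians(c['vfov'])/2)
    o=np.array(c['orientation'],float)
    M=R.from_rotvec(o).as_matrix() if o.shape==(3,) else (o if o.shape==(3,3) else None)
    return c,f,M
def rays(n,uv,ci=None):
    c,f,M=ci or info(n); uv=np.atleast_2d(uv).astype(float)
    d=(uv-[c['cx'],c['cy']])/f; s=d.copy()
    for _ in range(20): s=d/(1+c['k1']*(s**2).sum(1,keepdims=True))
    return np.c_[s,np.ones(len(s))]@M.T, np.array(c['eye'])
def at_z(n,uv,z,ci=None):
    d,e=rays(n,uv,ci); return e+d*((z-e[2])/d[:,2])[:,None]
def cloud(n,depth,ci=None):
    v,u=np.mgrid[:420,:560]; d,e=rays(n,np.c_[u.ravel(),v.ravel()],ci)
    return (e+d*depth.ravel()[:,None]).reshape(420,560,3)
def grab(n,fn):
    ci=info(n); p,d=manip.grab_frame(n); cv2.imwrite('pics/'+fn,p); np.savez('pics/'+fn+'.npz',p=p,c=cloud(n,d,ci),d=d); return p,d
E
python3 - <<'E'
from h import *
for n in('scene','side'):
    print(manip.camera_info(n)); grab(n,n+'1.png')
print(manip.current_time_s(),manip.current_eef_rot())
E
```

```text
{'vfov': 45.48032413475142, 'cx': 286.2266756203206, 'cy': 212.70849021379718, 'k1': -0.186599282224734, 'eye': array([ 1.23189575, -0.35707239,  0.78964824]), 'orientation': array([-2.09308245, -1.1562971 ,  0.50260056])}
{'vfov': 44.808688621793905, 'cx': 281.96778479592524, 'cy': 204.7002475935065, 'k1': -0.11194157085266715, 'eye': array([ 0.49902746, -0.7635819 ,  0.77326995]), 'orientation': array([-2.28454595,  0.13559828, -0.07485384])}
0.1 [-0.88532418  1.38433893  0.88446093]
```

View pics/scene1.png

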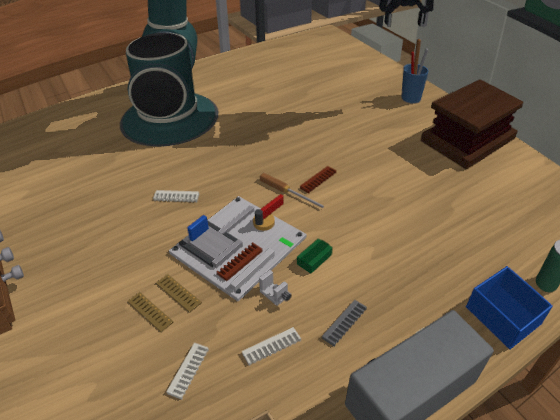

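View pics/side1.png

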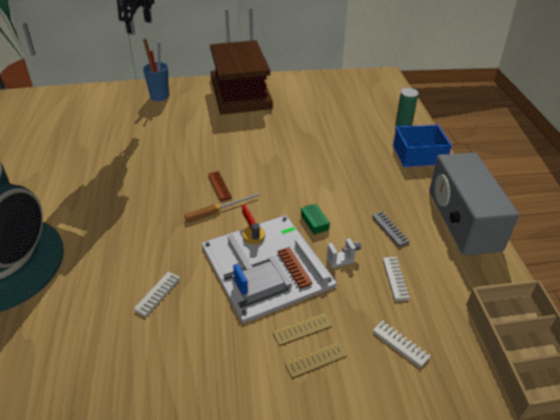

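The scene view shows the fixture at about (238,247), with the red lever at (268,208), the green mark at (286,242) and the blue tab at (198,228). In the side view these are at (268,267), (250,220), (289,231) and (241,280). The lever points roughly towards fixture +y, and the file and green block are close by on that side.

```bash
python3 - <<'E'
from h import *
for n,box in(('scene',(165,185,312,300)),('side',(195,195,340,325))):
    z=np.load(f'pics/{n}1.png.npz'); p,c=z['p'],z['c']; hsv=cv2.cvtColor(p,cv2.COLOR_BGR2HSV)
    H,S,V=[hsv[...,i].astype(int) for i in range(3)]
    roi=np.zeros(H.shape,bool); roi[box[1]:box[3],box[0]:box[2]]=1
    ok=roi&(z['d']>0); Z=c[...,2]
    m={'red':((H<6)|(H>174))&(S>170)&(V>110)&(Z>.03),'green':(H>50)&(H<75)&(S>150)&(V>150)&(Z<.018),'blue':(H>100)&(H<125)&(S>170)&(Z>.015),
       'plate':(S<60)&(Z>.006)&(Z<.018)}
    for k,v in m.items():
        q=c[v&ok]; print(n,k,len(q))
        if len(q)==0: continue
        if k=='plate':
            best=cv2.minAreaRect((q[:,:2]*1000).astype(np.float32)); print(best,np.median(q[:,2]))
        else:
            print(q.mean(0).round(4),q.min(0).round(4),q.max(0).round(4))
            print(cv2.minAreaRect((q[:,:2]*1000).astype(np.float32)))
            top=q[q[:,2]>q[:,2].max()-.005]; print('top',top.mean(0).round(4),cv2.minAreaRect((top[:,:2]*1000).astype(np.float32)))
    x=cv2.resize(p[box[1]:box[3],box[0]:box[2]],None,fx=5,fy=5,interpolation=cv2.INTER_CUBIC); cv2.imwrite(f'pics/{n}crop.png',x[:600,:800])
E
```

```text
scene red 112
[0.5348 0.0357 0.0541] [0.5199 0.0049 0.0313] [0.5467 0.0679 0.0586]
((532.9813842773438, 35.748504638671875), (11.359992027282715, 66.50891876220703), 17.75079917907715)
top [0.5347 0.035  0.0559] ((533.7468872070312, 35.993568420410156), (9.752363204956055, 66.50891876220703), 17.750797271728516)
scene green 48
[0.6158 0.0206 0.013 ] [0.6007 0.0126 0.0108] [0.6302 0.0287 0.0162]
((615.3785400390625, 21.162403106689453), (29.96771240234375, 9.789069175720215), 19.702877044677734)
top [0.6159 0.0207 0.013 ] ((615.3785400390625, 21.162403106689453), (29.96771240234375, 9.789069175720215), 19.702877044677734)
scene blue 291
[ 0.5098 -0.1308  0.0469] [ 0.4972 -0.1535  0.0215] [ 0.5194 -0.1063  0.0637]
((507.89459228515625, -130.35728454589844), (11.522817611694336, 49.29898452758789), 17.48072052001953)
top [ 0.5075 -0.1301  0.0607] ((508.0196228027344, -130.90158081054688), (10.158320426940918, 46.8588752746582), 19.508625030517578)
scene plate 4425
((545.6509399414062, -71.41851806640625), (347.5184020996094, 325.9041748046875), 58.31991195678711) 0.011969005479086081
si
[... 385 characters left out ...]
49]
((615.8975830078125, 18.554553985595703), (26.200660705566406, 8.959285736083984), 12.30320930480957)
top [0.6153 0.0184 0.0124] ((616.4327392578125, 18.446250915527344), (26.25664520263672, 7.680887222290039), 22.46944808959961)
side blue 213
[ 0.5044 -0.1394  0.0475] [ 0.4943 -0.1568  0.0197] [ 0.5147 -0.1138  0.0627]
((504.1796569824219, -135.3068389892578), (8.972640037536621, 44.885711669921875), 18.04987335205078)
top [ 0.505  -0.1356  0.0597] ((504.6551513671875, -134.8534698486328), (7.733556270599365, 44.314754486083984), 17.857131958007812)
side plate 4903
((565.7642822265625, -15.020401000976562), (248.0350341796875, 318.1917724609375), 19.951719284057617) 0.011246189478773094
```

View pics/scenecrop.png

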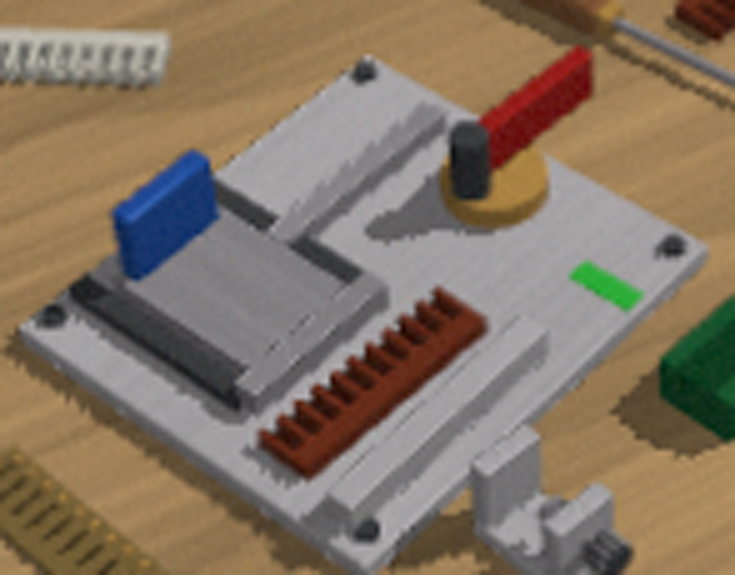

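The crop shows the fixture at about 19–20° yaw with the lever towards fixture +y (cam angle about -1.6). It therefore has to be pushed clockwise, from its -x side. Next I take a close wrist look.

```bash
cat >> h.py <<'E'
def rot(psi):  # tool down, jaw axis (tool z) at world yaw psi
    z=np.array([np.cos(psi),np.sin(psi),0]); x=np.array([0,0,-1.]); y=np.cross(z,x)
    return R.from_matrix(np.c_[x,y,z]).as_rotvec()
E
python3 - <<'E'
from h import *
print('toolR',R.from_rotvec(manip.current_eef_rot()).as_matrix().round(2).tolist())
y0=np.radians(19.5)
for a in (0,90,180,270):
    q=manip.inverse_kinematics([.54,-.03,.3],rot(y0+np.radians(a))); print(a,None if q is None else np.round(q,2))
manip.goto([.50,-.04,.33],rot(y0+np.pi/2)) 
print(manip.current_joint_positions(),manip.current_time_s()); print(manip.camera_info('wrist'))
grab('wrist','w1.png')
E
```

```text
toolR [[-0.0, -0.91, 0.42], [-0.0, 0.42, 0.91], [-1.0, 0.0, -0.0]]
0 [-0.1  -0.18  1.57 -0.    1.76 -0.44]
90 [-0.1  -0.18  1.57 -0.    1.76 -2.01]
180 [-0.1  -0.18  1.57  0.    1.76  2.7 ]
270 [-0.1  -0.18  1.57  0.    1.76  1.13]
[-1.29928913e-01 -2.64911034e-01  1.58995563e+00  8.18454342e-05
  1.81682550e+00 -2.04141317e+00] 2.5833
{'vfov': 68.16753249957002, 'cx': 280.8282592630558, 'cy': 210.61501591505032, 'k1': -0.0398825854676479, 'eye': array([ 0.43182434, -0.06273312,  0.50735412]), 'orientation': array([1.70498549, 2.41118726, 0.35204688])}
```

View pics/w1.png

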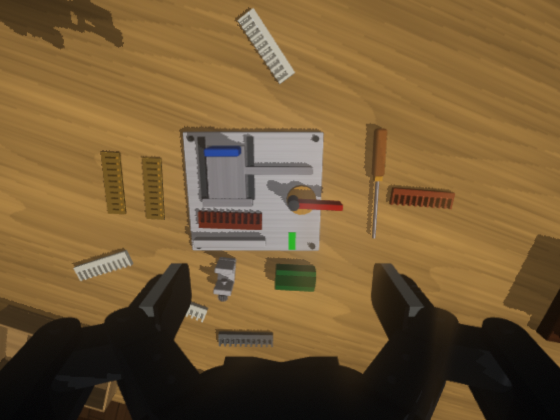

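The wrist view shows the whole fixture: plate corners near (183,132), (322,131), (320,250) and (190,250), pivot (294,203), lever end (342,207), green mark (292,240) and tab (222,152). Next I fit the fixture frame from this.

```bash
cat >> h.py <<'E'
def cmask(p,k):
    hsv=cv2.cvtColor(p,cv2.COLOR_BGR2HSV); H,S,V=[hsv[...,i].astype(int) for i in range(3)]
    m={'red':((H<6)|(H>174))&(S>190)&(V>120),'green':(H>50)&(H<75)&(S>170)&(V>150),'blue':(H>100)&(H<128)&(S>150)&(V>60)}[k].astype(np.uint8)
    n,l,s,_=cv2.connectedComponentsWithStats(m); i=1+np.argmax(s[1:,4]); return l==i
def pts(p,k,z,ci,n='wrist'):
    v,u=np.nonzero(cmask(p,k)); return at_z(n,np.c_[u,v],z,ci)[:,:2]
def rect(q):
    c,s,a=cv2.minAreaRect((q*1000).astype(np.float32)); return np.round(c,1),np.round(s,1),round(a,1)
E
python3 - <<'E'
from h import *
ci=info('wrist'); p=np.load('pics/w1.png.npz')['p']; c=np.load('pics/w1.png.npz')['c']
print('z plate check',np.median(c[180:190,280:310,2]), c[206,330,2],c[152,222,2])
for k,z in(('red',.056),('green',.012),('blue',.06)):
    q=pts(p,k,z,ci); print(k,len(q),rect(q),(q.mean(0)*1000).round(1))
# plate: low saturation pixels
hsv=cv2.cvtColor(p,cv2.COLOR_BGR2HSV); m=((hsv[...,1]<50)&(hsv[...,2]>110)).astype(np.uint8); m[:,:175]=0;m[:120]=0;m[257:]=0;m[:,330:]=0
n,l,s,_=cv2.connectedComponentsWithStats(m); i=1+np.argmax(s[1:,4]); print(s[i])
v,u=np.nonzero(l==i); hull=cv2.convexHull(np.c_[u,v].astype(np.float32))[:,0]
q=at_z('wrist',hull,.012,ci)[:,:2]; print('plate',rect(q)); 
cc=np.array([[183,132],[322,131],[320,250],[190,250]]); print((at_z('wrist',cc,.012,ci)*1000).round(1).tolist())
E
```

```text
z plate check 0.01359662112768184 0.05669683700969114 0.061238677847096856
red 87 (array([528. ,  54.8]), array([ 7.9, 27.4]), 19.5) [527.   55.1]
green 95 (array([615.8,  21.6]), array([27.7,  8.6]), 19.9) [615.9  21.6]
blue 241 (array([ 503.8, -127.4]), array([ 8.5, 50.3]), 19.3) [ 503.9 -127.9]
[  183   132   140   119 10537]
plate (array([559.6, -65.2]), array([198.9, 219.3]), 19.3)
[[501.7, -200.0, 12.0], [428.5, 3.6, 12.0], [615.9, 74.2, 12.0], [691.5, -138.7, 12.0]]
```

```bash
cat >> h.py <<'E'
YAW=np.radians(19.5); O=np.array([.5542,-.0639])
def F(x,y): c,s=np.cos(YAW),np.sin(YAW); return O+[c*x-s*y,s*x+c*y]
def inF(w): c,s=np.cos(YAW),np.sin(YAW); d=np.asarray(w)[...,:2]-O; return np.stack([c*d[...,0]+s*d[...,1],-s*d[...,0]+c*d[...,1]],-1)
def lev(phi,d,r=.055,z=.036):  # phi: lever direction in fixture (rad), d: ccw offset of tool centre
    x=.011+r*np.cos(phi)-d*np.sin(phi); y=.060+r*np.sin(phi)+d*np.cos(phi)
    return [*F(x,y),z],rot(YAW+phi)
E
python3 - <<'E'
from h import *
manip.gripper_to(0)
a=np.radians(88)
p,r=lev(a,.040,z=.15); manip.goto(p,r)
p,r=lev(a,.040); manip.movel(p,r,v=.12)
f0=manip.current_force()
p,r=lev(a,.012); t=manip.movel(p,r,v=.03,until_force=2.5)
e=manip.current_eef_pos(); x,y=inF(e); print(t,'tcp fixture',x,y,e[2],'d',.011-x,(manip.current_force()-f0).round(2),manip.current_time_s())
E
```

```text
False tcp fixture 0.0007914728521479369 0.11539810295275824 0.03596501746226036 d 0.010208527147852062 [ 0.49  0.85 -1.19] 6.3833
```

```bash
python3 - <<'E'
from h import *
a=np.radians(88); f0=manip.current_force()
p,r=lev(a,-.012); t=manip.movel(p,r,v=.03,until_force=2.5)
e=manip.current_eef_pos(); x,y=inF(e); print(t,'tcp fixture',x,y,(manip.current_force()-f0).round(2),manip.current_time_s())
grab('wrist','w2.png')
E
```

```text
False tcp fixture 0.024790408096723282 0.11458176190466474 [-0.56  0.36  0.38] 7.3333
```

View pics/w2.png

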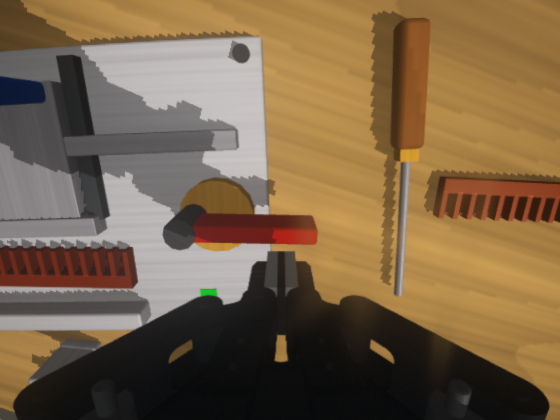

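In this view the lever spans (165–316, 230) and the shut fingertips are at (280,260), with a gap between them, yet no contact was felt. I'll check this with depth and projection.

```bash
python3 - <<'E'
from h import *
c=np.load('pics/w2.png.npz')['c']
for u,v in [(180,240),(200,230),(230,230),(260,230),(280,230),(310,230),(316,240),(280,250),(280,258),(280,270),(280,285),(220,200),(208,293),(239,52)]:
    q=c[v,u]; print((u,v),(inF(q)*1000).round(1),round(q[2]*1000,1))
ci=info('wrist'); C,f,M=ci
w=np.array(manip.current_eef_pos()); d=M.T@(w-C['eye']); s=d[:2]/d[2]; s=s*(1+C['k1']*(s@s)); print('tcp px',s*f+[C['cx'],C['cy']],w,C['eye'],manip.current_width(),inF(C['eye'])*1000)
E
```

```text
(180, 240) [13.8 61.3] 58.0
(200, 230) [ 8.3 72.9] 58.4
(230, 230) [ 9.3 88.7] 57.2
(260, 230) [ 10.1 104.8] 56.5
(280, 230) [ 10.2 115.5] 57.3
(310, 230) [ 10.7 131.6] 57.4
(316, 240) [ 17.3 135. ] 55.6
(280, 250) [ 46.8 114. ] 0.8
(280, 258) [ 14.9 115.4] 82.0
(280, 270) [ 14.3 115.5] 95.0
(280, 285) [ 15.  115.5] 106.2
(220, 200) [ 0.3 78.3] 26.4
(208, 293) [72.8 60.6] 15.0
(239, 52) [-85.6  94.9] 15.3
tcp px [279.45172636 240.39027839] [0.53932875 0.05238317 0.03599359] [0.47019705 0.03166827 0.21349964] 5.1489113349775104e-05 [-47.28332464 118.12737337]
```

The depth suggests the fingertips end at about z = 72 mm, above the lever, rather than at 36 mm. I'll check with the side camera.

```bash
python3 - <<'E'
from h import *
out=[]
for n in('side','scene'):
    p,d=grab(n,n+'2.png'); C,f,M=info(n)
    def px(w):
        q=M.T@(w-C['eye']); s=q[:2]/q[2]; s=s*(1+C['k1']*(s@s)); return s*f+[C['cx'],C['cy']]
    w=np.array(manip.current_eef_pos()); a=px(w); b=px(w+[0,0,.04]); print(n,a,b)
    u,v=a.astype(int); x=cv2.resize(p[v-80:v+30,u-45:u+45],None,fx=4.4,fy=4.4,interpolation=cv2.INTER_CUBIC)
    for k,col in((a,(255,0,255)),(b,(0,255,255))): cv2.circle(x,tuple(((k-[u-45,v-80]+.5)*4.4).astype(int).tolist()),3,col,-1)
    out.append(x)
    c=cloud(n,d)
    for dv in range(-60,12,6): print(dv,(c[v+dv,u]*1000).round(0),end=' ')
    print()
cv2.imwrite('pics/both2.png',np.hstack(out))
E
```

```text
side [250.88363004 214.08770487] [250.30249265 199.9924266 ]
-60 [540.  13. 222.] -54 [540.  15. 207.] -48 [540.  18. 191.] -42 [539.  15. 179.] -36 [539.  20. 160.] -30 [539.  34. 134.] -24 [538.  16. 133.] -18 [538.  37. 100.] -12 [538.  36.  84.] -6 [541. 117.  -4.] 0 [536.  31.  56.] 6 [535.  13.  55.] 
scene [279.68242396 207.49662734] [279.38514732 193.89274246]
-60 [573.  34. 228.] -54 [571.  35. 213.] -48 [557.  43. 185.] -42 [561.  40. 174.] -36 [559.  41. 158.] -30 [558.  41. 141.] -24 [555.  43. 122.] -18 [552.  44. 103.] -12 [552.  44.  87.] -6 [532.  55.  48.] 0 [503.  72.  -1.] 6 [521.  61.  -0.]
```

View pics/both2.png

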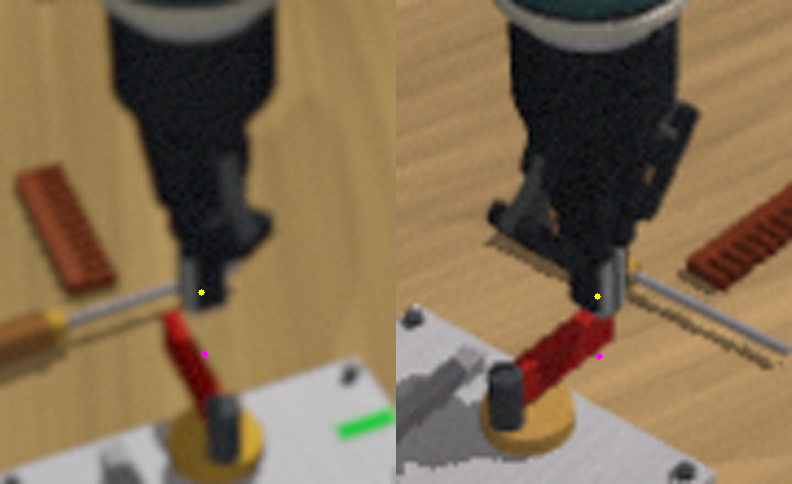

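Both views agree. The magenta dot is the reported TCP and the real fingertips end about 30 mm above it, so the finger passed over the lever without touching. I'll find the true tip length by a light touch on free bench beside the fixture.

```bash
python3 - <<'E'
from h import *
a=np.radians(88)
p,r=lev(a,-.012,z=.06); manip.movel(p,r)
p,r=lev(a,.040,r=.082,z=.06); manip.movel(p,r)
manip.movel([*p[:2],-.005],v=.12)
t=manip.movel([*p[:2],-.05],v=.02,until_force=4)
e=manip.current_eef_pos(); print(t,e,inF(e),manip.current_force(),manip.current_time_s())
manip.movel([*p[:2],e[2]+.036],v=.1)
E
```

```text
True [ 0.48183982  0.06252092 -0.03366934] [-0.02600954  0.14332393] [-2.40560713  0.20832275  8.16605647] 10.4167
```

The tip is 33.5 mm behind the reported TCP. I'll apply that offset and find the lever.

```bash
sed -i 's/z=.036)/z=.0025)/' h.py; python3 - <<'E'
from h import *
a=np.radians(88)
p,r=lev(a,.040); manip.movel(p,r,v=.1)
f0=manip.current_force()
p,r=lev(a,-.01); t=manip.movel(p,r,v=.03,until_force=2.5)
e=manip.current_eef_pos(); x,y=inF(e); print(t,'tcp fixture',x,y,e[2],'d',.011-x+(y-.06)*np.cos(a),(manip.current_force()-f0).round(2),manip.current_time_s())
E
```

```text
True tcp fixture -0.002288850260509262 0.1156077926085923 0.0020600159877598653 d 0.015229534235286193 [-0.58 -0.38  0.81] 12.275
```

```bash
python3 - <<'E'
from h import *
f0=manip.current_force()
for g in range(80,4,-8):
    p,r=lev(np.radians(g),.0155); manip.movel(p,r,v=.07)
    if g%16==0: print(g,(manip.current_force()-f0).round(1))
e=manip.current_eef_pos(); print(inF(e),manip.current_time_s())
ci=info('wrist'); P,_=grab('wrist','w3.png'); q=inF(pts(P,'red',.056,ci)); print(len(q),rect(q),q.mean(0))
E
```

```text
80 [-1.7  0.6 -1.1]
64 [ 0.4  0.4 -0.3]
48 [ 0.5  0.2 -0.3]
32 [ 0.5  1.8 -0.7]
16 [-0.2  0.7 -0.5]
[0.06324066 0.08297056] 15.1917Traceback (most recent call last):
  File "<stdin>", line 7, in <module>
  File "h.py", line 29, in pts
    v,u=np.nonzero(cmask(p,k)); return at_z(n,np.c_[u,v],z,ci)[:,:2]
                   ~~~~~^^^^^
  File "h.py", line 27, in cmask
    n,l,s,_=cv2.connectedComponentsWithStats(m); i=1+np.argmax(s[1:,4]); return l==i
                                                     ~~~~~~~~~^^^^^^^^^
    return _wrapfunc(a, 'argmax', axis=axis, out=out, **kwds)
    return bound(*args, **kwds)
ValueError: attempt to get argmax of an empty sequence
```

View pics/w3.png

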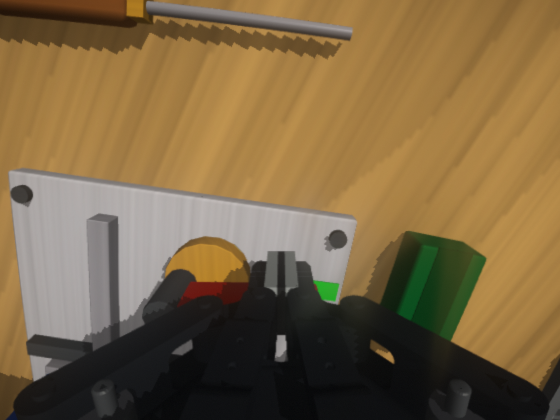

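The lever has moved to point almost at the green mark (lever at (215,292), mark at (325,291)), partly hidden by the gripper. I'll back off and measure from above.

```bash
cat >> h.py <<'E'
def look(fn):
    ci=info('wrist'); P,_=grab('wrist',fn); hsv=cv2.cvtColor(P,cv2.COLOR_BGR2HSV)
    H,S,V=[hsv[...,i].astype(int) for i in range(3)]
    v,u=np.nonzero(((H<5)|(H>175))&(S>150)&(V>60)); q=inF(at_z('wrist',np.c_[u,v],.056,ci))*1000
    q=q[(np.hypot(q[:,0]-11,q[:,1]-60)<85)&(q[:,1]>25)]
    d=q-[11,60]; print('lever n',len(q),rect(q/1000),'mean',q.mean(0).round(1),'phi',np.degrees(np.arctan2(d[:,1].mean(),d[:,0].mean())).round(1))
    for k,z in(('green',.012),('blue',.06)):
        q=inF(pts(P,k,z,ci)); print(k,rect(q))
    return P
E
python3 - <<'E'
from h import *
a=np.radians(8)
p,r=lev(a,.028); manip.movel(p,r,v=.1)
manip.movel([*p[:2],.12],v=.25)
manip.goto([*F(-.02,.03),.22],rot(YAW+np.pi/2)); print(manip.current_time_s())
look('w4.png')
E
```

```text
17.55
lever n 307 (array([52.6, 66. ]), array([63.2,  8.1]), 7.7) mean [52.9 66.3] phi 8.6
green (array([83.2, 60.7]), array([19.2,  8.2]), 0.9)
blue (array([-68.1, -42.4]), array([51.6, 10.5]), 89.6)
```

View pics/w4.png

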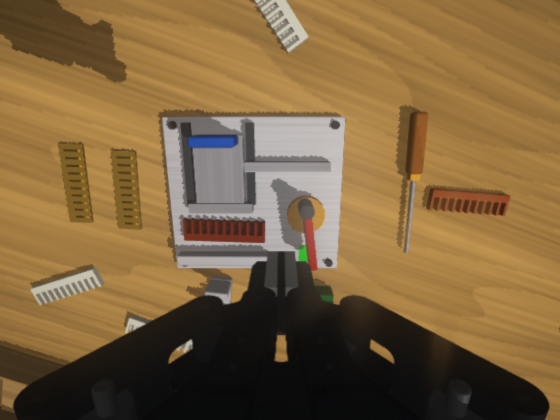

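The lever now points from (305,210) to (314,268) and measures 8° short, as commanded. The slide is still back. Next is the final push to 0°.

```bash
python3 - <<'E'
from h import *
a=np.radians(8)
p,r=lev(a,.028,z=.12); manip.goto(p,r)
p,r=lev(a,.028); manip.movel(p,r,v=.15)
for g,d in((8,.017),(4,.0155),(0,.0155)):
    p,r=lev(np.radians(g),d); manip.movel(p,r,v=.05)
print(inF(manip.current_eef_pos()))
p,r=lev(0,.028); manip.movel(p,r,v=.1)
manip.movel([*p[:2],.12],v=.25)
manip.goto([*F(-.06,.03),.22],rot(YAW+np.pi/2)); print(manip.current_time_s())
look('w5.png')
E
```

```text
[0.06592332 0.07563773]
23.2667
lever n 62 (array([28.6, 60.8]), array([ 7.2, 14.5]), 89.8) mean [27.1 60.7] phi 2.6Traceback (most recent call last):
  File "<stdin>", line 11, in <module>
  File "h.py", line 45, in look
    q=inF(pts(P,k,z,ci)); print(k,rect(q))
          ~~~^^^^^^^^^^
  File "h.py", line 29, in pts
    v,u=np.nonzero(cmask(p,k)); return at_z(n,np.c_[u,v],z,ci)[:,:2]
                   ~~~~~^^^^^
  File "h.py", line 27, in cmask
    n,l,s,_=cv2.connectedComponentsWithStats(m); i=1+np.argmax(s[1:,4]); return l==i
                                                     ~~~~~~~~~^^^^^^^^^
    return _wrapfunc(a, 'argmax', axis=axis, out=out, **kwds)
    return bound(*args, **kwds)
ValueError: attempt to get argmax of an empty sequence
```

View pics/w5.png

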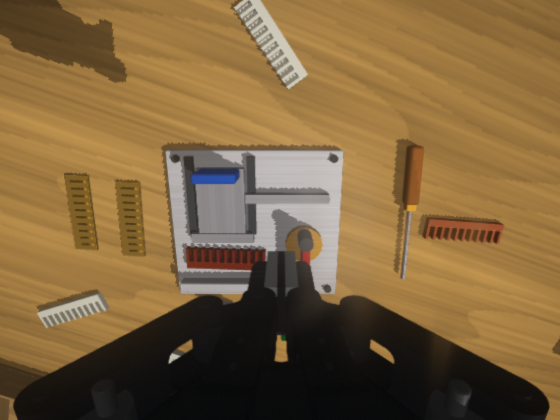

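Here the lever runs straight down from the pivot (305,242), with its outer half hidden by the gripper. I'll cross-check with the fixed cameras before pushing the slide.

```bash
cat >> h.py <<'E'
def fixed(tag):
    for n in('scene','side'):
        P,_=grab(n,n+tag+'.png'); z=np.load(f'pics/{n}{tag}.png.npz'); c=z['c']; hsv=cv2.cvtColor(P,cv2.COLOR_BGR2HSV)
        H,S,V=[hsv[...,i].astype(int) for i in range(3)]; f=inF(c)*1000; Z=c[...,2]
        def sel(m): return f[m&(z['d']>0)]
        near=(np.hypot(f[...,0]-11,f[...,1]-60)<88)
        L=sel(((H<6)|(H>174))&(S>170)&(V>80)&near&(Z>.053)); G=sel((H>50)&(H<75)&(S>150)&(V>150)&(Z<.02)&near)
        B=sel((H>100)&(H<128)&(S>150)&(Z>.056)&(np.abs(f[...,1]+45)<40)&(np.abs(f[...,0])<90))
        K=sel((H<13)&(S>120)&(Z>.017)&(Z<.026)&(f[...,0]>20)&(f[...,0]<85)&(f[...,1]<15)&(f[...,1]>-110))
        for k,q in(('lever',L),('green',G),('blue',B),('comb',K)):
            if len(q)>5:
                ev=np.linalg.eigh(np.cov(q.T))[1][:,1]; print(n,k,len(q),q.mean(0).round(1),'ang',np.degrees(np.arctan2(ev[1],ev[0])).round(1)%180,q.min(0).round(0),q.max(0).round(0))
E
python3 -c "
from h import *
fixed('3')"
```

```text
scene lever 93 [53.1 57.5] ang 179.9 [20. 53.] [85. 62.]
scene green 46 [85.  58.7] ang 3.8000000000000114 [71. 52.] [99. 64.]
scene blue 97 [-65.7 -46.8] ang 86.7 [-72. -71.] [-51. -10.]
scene comb 432 [ 51. -47.] ang 87.5 [ 32. -98.] [64.  9.]
side lever 71 [51.6 55.8] ang 179.3 [21. 51.] [82. 59.]
side green 26 [85.4 57.3] ang 177.9 [73. 53.] [98. 61.]
side blue 98 [-70.  -49.1] ang 88.5 [-74. -73.] [-65.  -7.]
side comb 361 [ 46.8 -50.5] ang 87.6 [ 31. -99.] [59.  4.]
```

The lever is at 180° ±1 in both views and over the stripe, so the cam is low. Next I push the slide.

```bash
python3 - <<'E'
from h import *
r=rot(YAW+np.pi/2); y=-.045
manip.goto([*F(-.108,y),.10],r); manip.movel([*F(-.108,y),.0025],v=.15)
f0=manip.current_force()
manip.movel([*F(-.072,y),.0025],v=.05); print((manip.current_force()-f0).round(1))
t=manip.movel([*F(-.046,y),.0025],v=.03,until_force=14)
e=manip.current_eef_pos(); print(t,inF(e),(manip.current_force()-f0).round(1),manip.current_time_s())
ds=inF(e)
manip.movel([*F(-.10,y),.0025],v=.12); manip.movel([*F(-.10,y),.12],v=.25)
manip.goto([*F(-.11,.03),.25],r); print(manip.current_time_s())
fixed('4'); grab('wrist','w6.png')
E
```

```text
[ 0.9 -0.3 -0.6]
True [-0.05769399 -0.04482933] [-1.2 -0.2 -0.7] 26.3
28.0667
scene lever 92 [52.8 57.7] ang 0.5999999999999943 [20. 53.] [86. 62.]
scene green 47 [84.7 58.9] ang 1.8000000000000114 [71. 54.] [98. 65.]
scene blue 98 [-37.8 -46. ] ang 90.4 [-46. -71.] [-33. -22.]
scene comb 282 [ 62.5 -46.4] ang 89.9 [ 50. -97.] [73.  8.]
side lever 63 [51.3 55.8] ang 0.30000000000001137 [21. 52.] [81. 59.]
side green 24 [85.4 57.3] ang 2.0 [73. 54.] [98. 61.]
side blue 93 [-41.6 -49.6] ang 88.4 [-46. -73.] [-36. -25.]
side comb 337 [ 66.1 -50.7] ang 88.6 [ 50. -99.] [77.  5.]
```

View pics/w6.png

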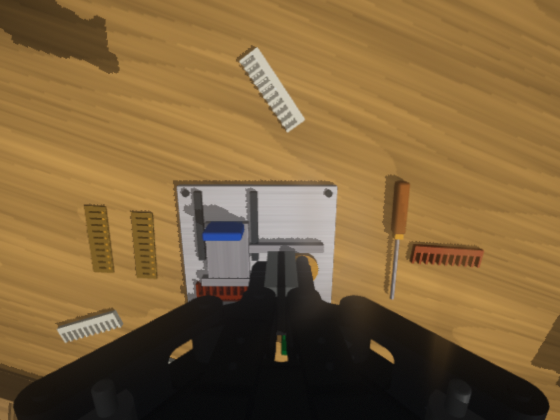

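The tab has advanced about 28 mm, and the comb reads square and close to the fence. The force dropped right after the stop, so I'll press once more slowly to confirm it is home.

```bash
python3 - <<'E'
from h import *
r=rot(YAW+np.pi/2); y=-.045
manip.goto([*F(-.085,y),.10],r); manip.movel([*F(-.085,y),.0025],v=.15); manip.movel([*F(-.062,y),.0025],v=.06)
f0=manip.current_force()
for th in (12,25):
    t=manip.movel([*F(-.046,y),.0025],v=.015,until_force=th)
    e=manip.current_eef_pos(); print(t,inF(e),(manip.current_force()-f0).round(1))
manip.movel([*F(-.085,y),.0025],v=.12); manip.movel([*F(-.085,y),.12],v=.25)
manip.goto([*F(-.20,-.02),.25],r); print(manip.current_time_s())
fixed('5')
x=cv2.imread('pics/scene5.png')[185:300,165:312]; a=cv2.resize(x,None,fx=5,fy=5,interpolation=cv2.INTER_CUBIC); cv2.imwrite('pics/fin.png',a)
E
```

```text
True [-0.05773169 -0.04489814] [0.7 0.6 1. ]
True [-0.05795275 -0.04468241] [1.4 0.  1.1]
32.8417
scene lever 95 [53.5 57.3] ang 0.0 [19. 52.] [86. 63.]
scene green 46 [84.7 58.5] ang 1.0 [71. 53.] [98. 64.]
scene blue 100 [-37.6 -46.6] ang 91.1 [-44. -72.] [-33. -22.]
scene comb 293 [ 62.2 -46.5] ang 90.4 [ 50. -97.] [74.  8.]
side lever 69 [52.1 55.6] ang 179.3 [21. 51.] [82. 60.]
side green 25 [85.7 56.9] ang 0.5999999999999943 [73. 52.] [98. 61.]
side blue 92 [-41.5 -49.8] ang 88.3 [-46. -73.] [-36. -26.]
side comb 342 [ 66.2 -50.6] ang 88.8 [ 49. -99.] [76.  6.]
```

View pics/fin.png

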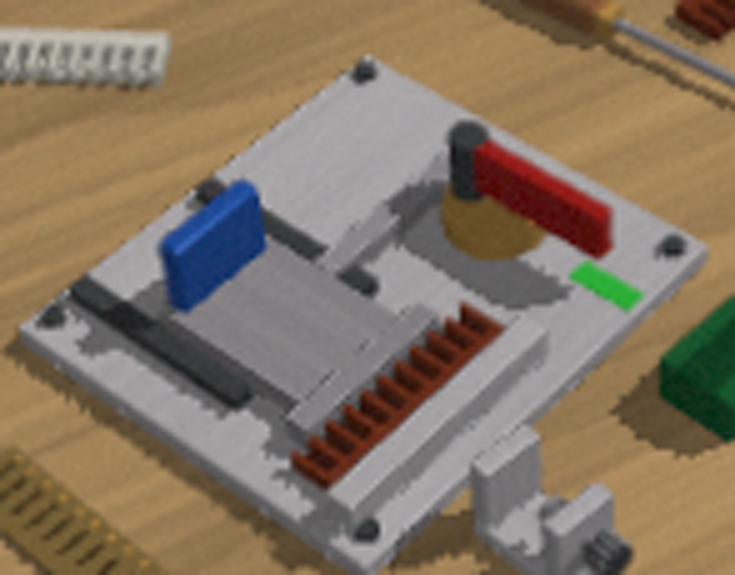

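Higher push force gave no further travel, so the slide is against its stop. The crop shows the comb flush between jaw and fence, and the lever pointing over the green stripe. The surrounding items are where they were.

```bash
python3 -c "
from h import *
manip.job_done(); print(manip.current_time_s())"
```

```text
the job is handed in; nothing more can be done
the job is handed in; nothing more can be done
```

I turned the cam lever clockwise to the green mark first. Only then did I push the blue tab, which seated the comb against the fence. I handed the job in soon after 32.8 s on the robot's clock, with the arm clear of everything.

**Last checks:**
- **Cam:** the lever reads within 1° of straight at the green mark in both fixed cameras, before and after the slide push.
- **Slide:** pressing again with 12 N and then 25 N force limits stopped it at the same place within 0.3 mm, so it is against its stop. My position estimate gives about 27.5 to 28 mm of travel against the nominal 29.5 mm. I put that down to the 2 mm calibration error, but did not confirm it.
- **Comb:** its centre reads fixture x = 62 mm in one camera and 66 mm in the other, against a nominal 64 mm. It is square within about 1°. The close-up shows it flush against the fence.
- **Other items:** those in the close-up and the last wrist view look where they started; I did not measure their positions.

**What disagreed:**
- **Tool length:** the real fingertips end about 33.5 mm short of the stated TCP, so my first lever approach passed over the lever without touching it. I measured the offset with a light touch (about 8 N) on free bench beside the fixture and corrected for it.
- **Force readings:** the reading fell back to about 1 N just after each force stop, so I judged the stop by position instead.

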